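# Nest the sample cups and hold the cool box open

### The arm

A 6-joint arm with a two-finger parallel gripper is mounted at the origin on the work surface. World frame = base frame: x ahead of the robot, y to its left, z up, the work surface at z = 0. Lengths are in mm, angles in rad, forces in N, time in s.
With the tool pointing down it reaches from about 350 to 975 mm from the base axis. Payload 7.1 kg.
Tool frame: the origin (TCP) lies on the front face of the gripper's body, between the roots of the fingers; the fingertips stand 80 mm ahead of it and the grasp point (between the pads) lies 61 mm ahead of it (env.tips_ahead is the distance from the TCP to the fingertips, in mm); z points along the fingers, y is the line along which they close (so a half turn about z gives the same grasp; the last joint's range is limited). The gripper opens to 88 mm and grips with 3 to 60 N. Pads are 20 mm wide; open, the fingers measure 115 mm over their backs; the gripper's body (75 mm by 178 mm) begins 61 mm behind the grasp point.
Start: joints at [1.103, 0.423, 1.63, -0, 1.089, -0.019], TCP at [271.146, 563.103, 302.675] pointing down, gripper open.
Joint ranges: [-3, 3], [-0.9, 2.11], [0.09, 2.58], [-1.31, 4.45], [0.11, 2.69], [-2.54, 2.54]. Speed limits (rad/s): [2.39, 2.39, 3.01, 3.14, 3.14, 3.14].

### API

Orientations are given as a unit quaternion [x, y, z, w].
In Python, from station import env, set_gripper, viewer, workorder gives the robot as it stands. Calls block until the motion is done:
- env.reach(position, orientation): joint-space move of the TCP to a pose.
- env.move_l(position, rot=None, rate=150, f_stop=None): straight line of the TCP; rot=None keeps the orientation; rate is the mean speed in mm/s. With f_stop (N) it stops when the force on the tool has changed by that much, and returns True; else False.
- env.move_joints(angles): joint-space move.
- set_gripper(opening): finger opening in mm; the grip force is fixed at half the most; returns when the fingers have stopped.
- env.hold(seconds).
- env.ik(position, orientation): joint angles nearest the present ones, or None.
- env.read_state(): the state.
- viewer.camera(name): name is "scene" or "top" or "wrist"; returns the picture (420x560x3 uint8, blue, green, red); there is no depth.
- viewer.camera_params(name): a dict with "fx", "fy", "cx", "cy" (pixels), "dist" ([k1, k2, p1, p2, k3] as OpenCV has them; the pictures are not rectified), "pose" (4x4, takes a point from camera to world coordinates); the wrist camera has in their place "tool_from_camera" (4x4, takes a point from camera to tool coordinates, whose origin is the TCP and whose axes are the flange's). Camera axes: x right, y up, looking along -z (the intrinsics and any distortion apply to the point x, -y, -z); pixel columns grow to the right and rows downward; lengths in mm; the calibration is good to about 2 mm. A picture is of the moment at which its call begins: read the wrist's pose just before it. camera_params takes no time and is no camera call.
A pose or a line that the arm cannot do raises env.IKError and nothing moves.
- workorder.sign_off(): hands the job in; it is judged then, once.
The state is a dict: "time_s": time; "qpos": joint angles; "dq": joint speeds; "tau": joint torques, N m; "tool_pos": TCP position; "orientation": TCP orientation; "force": force on the tool from outside, world axes, zero at the start; "wrist_torque": the same for the moment, N m; "width": finger opening in mm; "grip_force": force on a finger pad.
Only numpy, scipy, OpenCV 4.12 (cv2) and the standard library are available. Lean on these libraries where they do the work, as an engineer would, in place of code of your own. Each camera call takes 0.05 s, during which the arm holds its last target. There are 200 camera calls.

### The job

The three white sample cups are to be put away in the cool box as one stack. Nest the two loose cups into the cup that stands on the steel disc, each fully down and upright in the one below, and let go of the stack on the disc; then raise the cool box's lid by its bar handle to about 60 degrees from shut and finish while still holding it there with the gripper, so that a colleague can put the stack in (the lid falls shut if let go). Leave the jar, the pipette tip box and the tube rack where they are.

Things in the scene. Friction and masses are not known exactly. Their poses are not given: they have to be found in the camera images.
- plate: flat dark steel disc fixed to the bench, diameter 90 mm, 5 mm thick; origin at the centre of its underside. One cup (cup_a) stands on it.
- cup_a: White plastic sample cup, 64 high (sizes in mm). Collar from 40 up to the rim: plain cylinder, outer diameter 62. Below it a tapered body, 51 wide down to 38 at the foot. Wall 2, inside floor 26 above the underside. 60 g. Origin: centre of its underside, z up its axis, yaw free. Starts on the steel disc; bottom of the stack.
- cup_b: White plastic sample cup, 64 high (sizes in mm). Collar from 40 up to the rim: plain cylinder, outer diameter 62. Below it a tapered body, 51 wide down to 38 at the foot. Wall 2, inside floor 26 above the underside. 60 g. Origin: centre of its underside, z up its axis, yaw free. Starts on the bench. Nested, its underside is 26 mm above that of the cup below (2 to 3 mm side play).
- cup_c: White plastic sample cup, 64 high (sizes in mm). Collar from 40 up to the rim: plain cylinder, outer diameter 62. Below it a tapered body, 51 wide down to 38 at the foot. Wall 2, inside floor 26 above the underside. 60 g. Origin: centre of its underside, z up its axis, yaw free. Starts on the bench. Nested, its underside is 26 mm above that of the cup below (2 to 3 mm side play).
- coolbox: grey bench-top cool box fixed to the bench, 180 mm (its x) by 260 mm (its y) by 130 mm high, open top closed by the lid. Origin: centre of its underside; its -x side is its front, towards the robot; the lid's hinge runs along the upper edge of its +x side.
- lid (a joint): angle of the cool box's lid in rad: 0 shut (level), growing as it opens upward; stops at 1.35 (77 degrees). No spring or catch: it falls shut from any angle when let go. The lid is a white plate 180 by 260 by 12 mm, about 350 g.
- lid_handle (a point): middle of the handle: a straight round steel bar 12 mm thick, 120 long, parallel to the hinge, in the plane of the lid, 45 mm before its front edge, on an arm at each end. 225 mm from the hinge axis along the lid and, when shut, 6 above it (136 mm above the bench). The 39 mm gap between bar and lid is open above and below. Axes turn with the lid; at lid 0 they are the box's.
- lid_hinge (a point): point on the lid's hinge axis, level with the lid's underside, at the middle of the upper +x edge of the box, 130 mm above the bench; axes turn with the lid, y along the hinge axis.
- jar: clear jar with small white tubes in it, closed, 90 mm diameter, 115 mm high; bystander, origin at the centre of its underside.
- tip_box: pipette tip box, brown with a blue top and rows of white tips, 85 by 125 by 72 mm; bystander, origin at the centre of its underside.
- tube_rack: long grey tube rack lying flat with ribs and a few white tube strips, 300 (its x) by 100 by 40 mm; bystander, origin at the centre of its underside.
Mind the look-alikes: they are no part of the job. What is shaped like the cup_c but blue or purple is not meant.

How it is judged:
By the outcome, as a careful person would: the job done as asked, in the order asked, and still so for the second after the job is handed in, while the arm keeps its last pose, push and grip.
It also fails if it takes over 72 s, if anything falls off the work surface, if the arm or the gripper's body presses on something with over 40 N, if the wrist force passes 120 N, or if a joint passes its speed limit or range.

## Working session

There is one attempt and no reset: what is moved stays moved. The work goes in short steps, each a Python script; the robot and the scene stay as the last script left them, time stands still between calls to the robot, and variables do not carry over. Pictures are saved under pics/ and viewed, at most 10 in all, crops included, and the job is handed in when it is done.

```bash
ls; mkdir -p pics; python3 - <<'E'
from station import env, set_gripper, viewer, workorder
import cv2, numpy as np
for n in ("scene","top"):
    im=viewer.camera(n); cv2.imwrite(f"pics/{n}0.png",im)
    p=viewer.camera_params(n); print(n,{k:np.round(v,3).tolist() for k,v in p.items()})
print({k:np.round(v,4).tolist() for k,v in viewer.camera_params("wrist").items()})
print(env.read_state())
E
```

```text
pics
scene {'fx': 468.325, 'fy': 468.325, 'cx': 275.229, 'cy': 205.313, 'dist': [-0.061, 0.0, 0.0, 0.0, 0.0], 'pose': [[0.699, -0.43, 0.572, 1360.081], [0.715, 0.429, -0.552, -769.984], [-0.008, 0.795, 0.607, 988.013], [0.0, 0.0, 0.0, 1.0]]}
top {'fx': 541.512, 'fy': 541.512, 'cx': 275.427, 'cy': 203.716, 'dist': [-0.143, 0.0, 0.0, 0.0, 0.0], 'pose': [[0.025, 0.996, -0.081, 387.063], [-1.0, 0.025, 0.002, 30.4], [0.004, 0.081, 0.997, 1686.248], [0.0, 0.0, 0.0, 1.0]]}
{'fx': 351.417, 'fy': 351.417, 'cx': 278.4493, 'cy': 198.7063, 'dist': [-0.0381, 0.0, 0.0, 0.0, 0.0], 'tool_from_camera': [[0.0007, 0.9587, 0.2843, 77.2845], [1.0, -0.0007, -0.0001, -1.0188], [0.0001, 0.2843, -0.9587, -82.6417], [0.0, 0.0, 0.0, 1.0]]}
{'time_s': 0.1, 'qpos': array([ 1.10298320e+00,  4.23773236e-01,  1.63058792e+00, -4.48056085e-05,
        1.08858345e+00, -1.89627856e-02]), 'dq': array([-0.00011532, -0.00114963, -0.001752  , -0.00083909, -0.00207552,
       -0.00180772]), 'tau': array([ 6.10293628e-04, -5.45610738e+01, -2.74325126e+01,  6.45267265e-02,
        1.89520034e-02, -2.86061538e-05]), 'tool_pos': array([270.99952278, 562.77075506, 301.98392722]), 'orientation': array([ 2.22535791e-01,  9.74924286e-01, -6.60835321e-04, -1.43648635e-04]), 'force': array([-0.27340453,  0.61736284, -0.21892698]), 'wrist_torque': array([ 0.00848697, -0.01622148, -0.06082455]), 'grip_force': 0.0, 'width': 87.47194936174647}
```

View pics/top0.png

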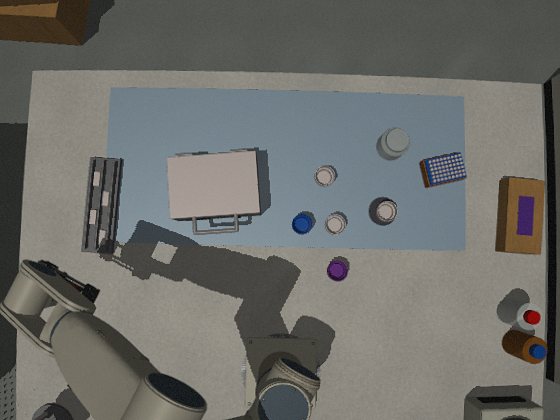

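View pics/scene0.png

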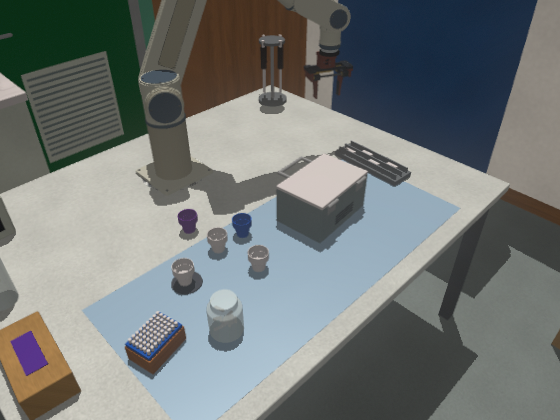

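Top view:
- White cups are at about (325,176), (335,223) and (386,211). The last has the dark disc around it, so it is cup_a.
- The look-alikes are blue at (302,223) and purple at (337,270). Neither is white, so both are excluded.
- The lid handle bar runs from about (193,232) to (239,230).

The scene view shows the same set: white (258,258) and (217,240), on the disc (184,271), blue (242,225), purple (188,221). I'll confirm with an enlarged crop of both.

```bash
python3 - <<'E'
import cv2, numpy as np
t=cv2.imread("pics/top0.png");s=cv2.imread("pics/scene0.png")
a=cv2.resize(t[145:255,160:420],(780,330),interpolation=cv2.INTER_CUBIC)  # x3 at (160,145)
b=cv2.resize(s[200:300,155:285],None,fx=2.6,fy=2.6,interpolation=cv2.INTER_CUBIC) # x2.6 at (155,200)
c=cv2.resize(s[140:240,265:375],None,fx=2.6,fy=2.6,interpolation=cv2.INTER_CUBIC) # (265,140)
o=np.zeros((592,780,3),np.uint8);o[:330]=a;o[332:592,:338]=b;o[332:592,400:686]=c
cv2.imwrite("pics/crop.png",o)
E
```

```text
(no output)
```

View pics/crop.png

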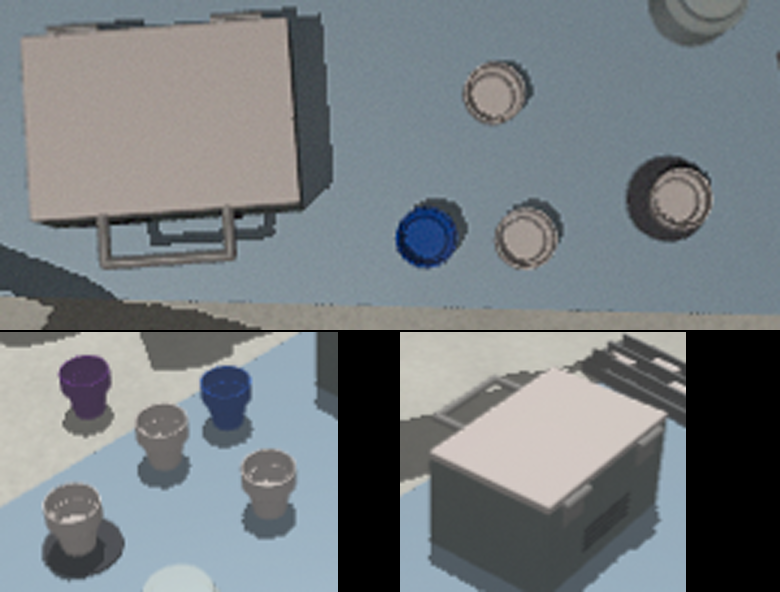

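Crop confirms it: the two loose white cups have rims at crop (496,92) and (527,237), cup_a's rim on the disc is at (682,200), and the blue one is separate. The bar's ends are at about (101,265) and (234,257). Now triangulating roughly.

```bash
cat > h.py <<'E'
from station import env, set_gripper, viewer, workorder
import cv2, numpy as np
from scipy.spatial.transform import Rotation as R
def pose(T=None, n="wrist"):
    p=viewer.camera_params(n)
    return p, (T@p["tool_from_camera"] if n=="wrist" else p["pose"])
def tool():
    s=env.read_state(); T=np.eye(4); T[:3,:3]=R.from_quat(s["orientation"]).as_matrix(); T[:3,3]=s["tool_pos"]; return T
def ray(uv,p,M):
    K=np.array([[p["fx"],0,p["cx"]],[0,p["fy"],p["cy"]],[0,0,1.]])
    q=cv2.undistortPoints(np.array([[uv]],float),K,np.array(p["dist"],float)).ravel()
    d=M[:3,:3]@np.array([q[0],-q[1],-1]); return M[:3,3],d/np.linalg.norm(d)
def tri(rays):
    A=[np.eye(3)-np.outer(d,d) for o,d in rays]
    x=np.linalg.solve(sum(A),sum(a@o for a,(o,d) in zip(A,rays)))
    return x,[round(float(np.linalg.norm(a@(x-o))),1) for a,(o,d) in zip(A,rays)]
def onz(r,z): o,d=r; return o+d*(z-o[2])/d[2]
def proj(P,p,M):
    K=np.array([[p["fx"],0,p["cx"]],[0,p["fy"],p["cy"]],[0,0,1.]])
    c=M[:3,:3].T@(np.array(P)-M[:3,3]); return cv2.projectPoints(np.array([[c[0],-c[1],-c[2]]]),np.zeros(3),np.zeros(3),K,np.array(p["dist"],float))[0].ravel()
def quat(yaw): # tool down, tool x along yaw direction
    x=np.array([np.cos(yaw),np.sin(yaw),0]); z=np.array([0,0,-1.]); return R.from_matrix(np.c_[x,np.cross(z,x),z]).as_quat()
E
python3 - <<'E'
from h import *
P={n:pose(n=n) for n in("top","scene")}
f=lambda u,v:(160+u/3,145+v/3); g=lambda u,v:(155+u/2.6,200+(v-332)/2.6)
for n,a,b in(("c1",(496,92),(269,469)),("c2",(527,237),(162,421)),("ca",(682,200),(73,502))):
    print(n,tri([ray(f(*a),*P["top"]),ray(g(*b),*P["scene"])]))
for a in((101,265),(234,257)): print(onz(ray(f(*a),*P["top"]),136))
for a in((24,38),(290,20),(300,207),(33,218)): print("lid",onz(ray(f(*a),*P["top"]),142))
print(onz(ray((302,223),*P["top"]),64),onz(ray((396,140),*P["top"]),115))
for k in(0,.4,-.4):
  for y in (-100,-150): print(env.ik([600,y,330],quat(k+np.pi)),env.ik([600,y,330],quat(k)))
print(R.from_quat(env.read_state()["orientation"]).as_matrix().round(2))
E
```

```text
c1 (array([ 610.59110636, -119.43956264,   59.2811672 ]), [2.4, 2.4])
c2 (array([ 464.30283294, -153.29380185,   60.57271363]), [2.0, 2.0])
ca (array([ 505.17175673, -308.55168204,   65.45901694]), [2.4, 2.4])
[422.48347388 260.37100306 136.        ]
[433.51802165 133.21924811 136.        ]
lid [639.16215853 342.68300307 142.        ]
lid [662.51544147  85.95233186 142.        ]
lid [482.53914205  71.36395653 142.        ]
lid [465.428272   326.53061024 142.        ]
[463.48494642 -53.19837342  64.        ] [ 714.11470463 -325.2008434   115.        ]
[-1.84713405e-01  3.69365186e-01  1.64444725e+00 -4.44089210e-16
  1.12778022e+00 -1.75550973e+00] [-1.84713405e-01  3.69365186e-01  1.64444725e+00 -4.44089210e-16
  1.12778022e+00  1.38608292e+00]
[-2.64221010e-01  3.84699087e-01  1.62128266e+00 -4.44089210e-16
  1.13561090e+00 -1.83501734e+00] [-2.64221010e-01  3.84699087e-01  1.62128266e+00 -4.44089210e-16
  1.13561090e+00  1.30657532e+00]
[-1.84713405e-01  3.69365186e-01  1.64444725e+00 -4.44089210e-16
  1.12778022e+00 -2.15550973e+00] [-1.84713405e-01  3.69365186e-01  1.64444725e+00 -4.44089210e-16
  1.12778022e+00  9.86082922e-01]
[-2.64221010e-01  3.84699087e-01  1.62128266e+00 -4.44089210e-16
  1.13561090e+00 -2.23501734e+00] [-2.64221010e-01  3.84699087e-01  1.62128266e+00 -4.44089210e-16
  1.13561090e+00  9.06575317e-01]
[-1.84713405e-01  3.69365186e-01  1.64444725e+00 -4.44089210e-16
  1.12778022e+00 -1.35550973e+00] [-1.84713405e-01  3.69365186e-01  1.64444725e+00 -4.44089210e-16
  1.12778022e+00  1.78608292e+00]
[-2.64221010e-01  3.84699087e-01  1.62128266e+00 -4.44089210e-16
  1.13561090e+00 -1.43501734e+00] [-2.64221010e-01  3.84699087e-01  1.62128266e+00 -4.44089210e-16
  1.13561090e+00  1.70657532e+00]
[[-0.9   0.43 -0.  ]
 [ 0.43  0.9  -0.  ]
 [-0.   -0.   -1.  ]]
```

Rim heights come out at 59, 61 and 65 mm (expected 64, 64, 69), so they're plausible but coarse. The box yaw is about 5°, with the handle near (428,197). Next, two wrist views each of the handle and the cups.

```bash
python3 - <<'E'
from h import *
q=quat(np.pi/2); Ts={}
for n,p in (("H1",[400,190,400]),("H2",[490,190,400]),("B",[600,-190,330]),("A",[480,-190,330])):
    env.reach(p,q); env.hold(.15); Ts[n]=tool(); im=viewer.camera("wrist"); cv2.imwrite(f"pics/{n}.png",im)
np.savez("T.npz",**Ts); print(env.read_state()["time_s"])
h=[cv2.imread(f"pics/{n}.png") for n in("H1","H2","A","B")]
for n,i,j in(("HH",0,1),("AB",2,3)):
    cv2.imwrite(f"pics/{n}.png",cv2.resize(np.vstack([h[i],h[j]]),(400,600)))
    print(h[0].shape)
E
```

```text
4.9
(420, 560, 3)
(420, 560, 3)
```

View pics/A.png

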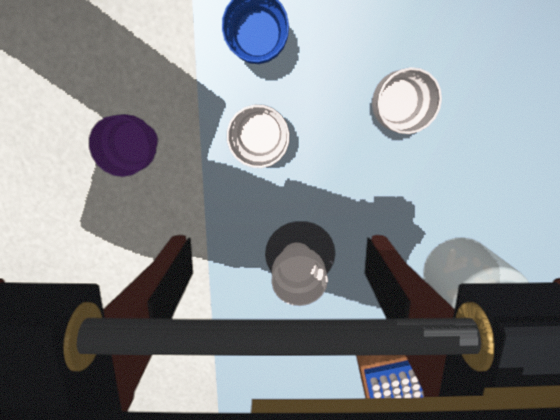

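View pics/B.png

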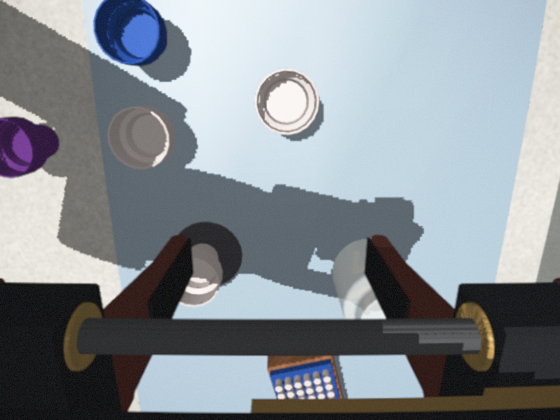

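View pics/HH.png

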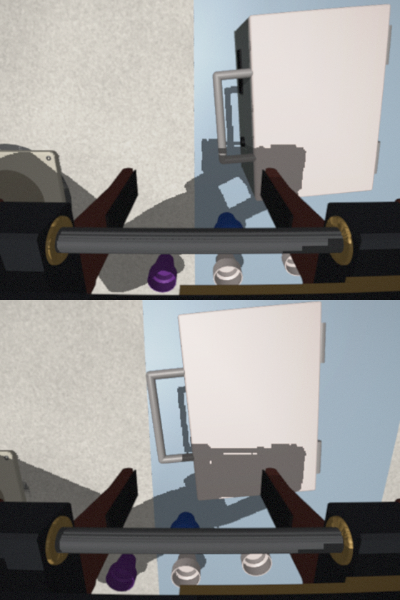

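A: white rims at about (259,136) and (408,101), and cup_a's rim at (300,276). B: rims at about (139,137), (287,101) and (201,275). Handle corners are at about (304,105) and (312,220) in H1, and (213,106) and (228,223) in H2. I'll triangulate and check with overlays.

```bash
cat > fit.py <<'E'
from h import *
T=np.load("T.npz"); P={n:pose(T[n]) for n in T.files}
C={}
for n,a,b in(("c1",(408,101),(287,101)),("c2",(259,136),(139,137)),("ca",(300,276),(201,275))):
    C[n]=tri([ray(a,*P["A"]),ray(b,*P["B"])]); print(n,C[n][0].round(1),C[n][1])
H=[tri([ray(a,*P["H1"]),ray(b,*P["H2"])]) for a,b in(((304,105),(213,106)),((312,220),(228,223)))]
for x,e in H: print(x.round(1),e)
d=H[0][0]-H[1][0]; print("len",np.linalg.norm(d),"yaw",np.degrees(np.arctan2(-d[0],d[1])),"mid",(H[0][0]+H[1][0])/2)
def crop(n,c,pts,z=4,w=64,h=72):
    im=cv2.imread(f"pics/{n}.png"); u,v=int(c[0]-w/2),int(c[1]-h/2); u=max(u,0);v=max(v,0)
    o=cv2.resize(im[v:v+h,u:u+w],None,fx=z,fy=z,interpolation=cv2.INTER_CUBIC)
    for p in pts: 
        x=proj(p,*P[n]); cv2.circle(o,tuple(int(round(k)) for k in ((x-[u,v]+.5)*z)),1,(0,255,0),-1)
    return o
def ring(c,z,r=31): t=np.linspace(0,2*np.pi,48); return [(c[0]+r*np.cos(k),c[1]+r*np.sin(k),z) for k in t]
E
python3 - <<'E'
from fit import *
rows=[]
for v in "AB":
    row=[crop(v,proj(C[n][0],*P[v]),ring(C[n][0],z)+ring(C[n][0],z-64,19)+([] if n!="ca" else ring(C[n][0],5,45)),3,72,84) for n,z in(("c1",64),("c2",64),("ca",69))]
    row.append(crop("H"+"12"["AB".index(v)],(300,162) if v=="A" else (218,164),[H[0][0]*(1-k)+H[1][0]*k for k in np.linspace(0,1,15)],2,50,126))
    rows.append(np.hstack(row))
o=np.vstack(rows); print(o.shape); cv2.imwrite("pics/ov.png",o)
E
```

```text
c1 [ 609.  -118.1   58. ] [0.4, 0.4]
c2 [ 462.8 -152.1   64.6] [0.2, 0.2]
ca [ 508.1 -320.7   35.7] [1.1, 1.1]
[425.1 257.2 128.3] [0.8, 0.8]
[435.9 138.7 133.4] [2.0, 2.0]
len 119.18569885692403 yaw 5.2196442978516515 mid [430.48671497 197.94940889 130.87457998]
(504, 748, 3)
```

View pics/ov.png

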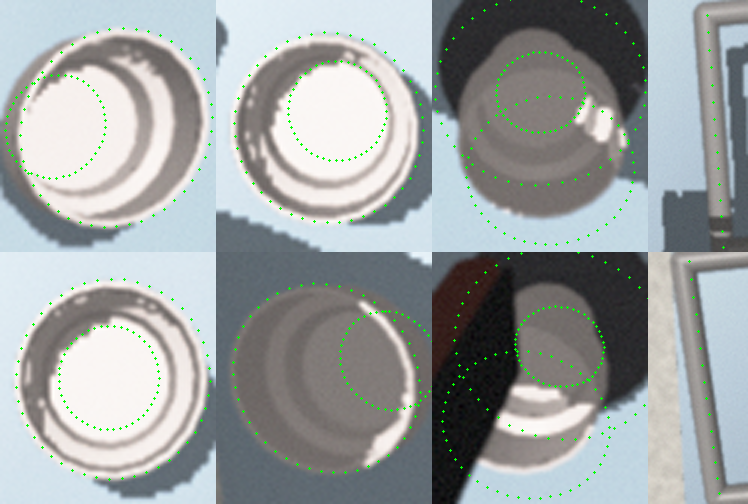

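Rings fit c1 and c2 well: rims at (609,-118) and (463,-152), z about 58-65 against 64. The handle line lies on the bar, and its length of 119 matches 120. cup_a was misread: its rim is about 9 px higher in the picture than I marked. I'll take two views from right above it.

```bash
python3 - <<'E'
from h import *
q=quat(np.pi/2); Ts=dict(np.load("T.npz"))
for n,p in (("D1",[470,-262,330]),("D2",[550,-262,330])):
    env.reach(p,q); env.hold(.15); Ts[n]=tool(); cv2.imwrite(f"pics/{n}.png",viewer.camera("wrist"))
np.savez("T.npz",**Ts)
from fit import *
print(env.read_state()["time_s"])
c=(505,-310)
o=np.hstack([crop(n,proj((*c,69),*P[n]),ring(c,69)+ring(c,5,45),4,96,120) for n in("D1","D2")])
print([proj((*c,69),*P[n]) for n in("D1","D2")]); cv2.imwrite("pics/ov2.png",o)
for n in("H1","H2"):
  for a,b in((((304,105),(312,220)),"H1"),(((213,106),(228,223)),"H2")):
    if b==n: print([onz(ray(k,*P[n]),136).round(1) for k in a])
E
```

```text
c1 [ 609.  -118.1   58. ] [0.4, 0.4]
c2 [ 462.8 -152.1   64.6] [0.2, 0.2]
ca [ 508.1 -320.7   35.7] [1.1, 1.1]
[425.1 257.2 128.3] [0.8, 0.8]
[435.9 138.7 133.4] [2.0, 2.0]
len 119.18570121517043 yaw 5.219625058019461 mid [430.48670035 197.94962858 130.87500179]
6.1083
[array([311.57506773, 220.83888776]), array([235.8231196, 220.4767928])]
[array([424.5, 258.3, 136. ]), array([435.5, 141.7, 136. ])]
[array([426.5, 256.6, 136. ]), array([436.3, 137.5, 136. ])]
```

View pics/ov2.png

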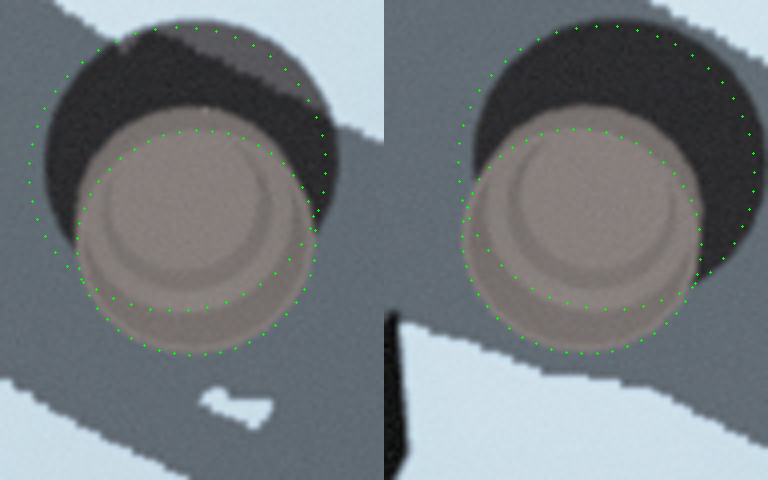

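The rim ring at z=69 fits in both views, so cup_a is at (505.5,-309.5), slightly off the disc's centre. Picking c2 (cup at 463,-152) and nesting it.

```bash
cat > pick.py <<'E'
from h import *
q=quat(np.pi/2); A=np.array([505.5,-309.5])
def st(m): s=env.read_state(); print(m,round(s["time_s"],2),s["tool_pos"].round(1),"F",s["force"].round(1),"w",round(s["width"],1),"g",round(s["grip_force"],1))
def pick(c,zn):
    set_gripper(86)
    env.reach([*c,240],q); print(env.move_l([*c,123],f_stop=10)); st("at")
    set_gripper(40); st("grip")
    env.move_l([*c,250],rate=200); env.reach([*A,290],q); env.hold(.2); st("above")
    env.move_l([*A,zn+30],rate=200); print(env.move_l([*A,zn-2],rate=40,f_stop=6)); st("down")
E
python3 - <<'E'
from pick import *
pick(np.array([462.8,-152.1]),154)
cv2.imwrite("pics/N1s.png",viewer.camera("scene"))
E
```

```text
False
at 8.01 [ 463.5 -152.5  123.6] F [-0.3  0.1 -0.2] w 86.2 g 0.0
grip 8.52 [ 463.  -152.2  123.5] F [-1.1  0.7  6.7] w 62.1 g 30.0
above 10.21 [ 505.1 -307.8  289.3] F [ 0.  -0.8 -0. ] w 62.0 g 30.0
True
down 11.59 [ 505.1 -309.4  154.2] F [-0.4 -0.5  3.8] w 61.7 g 30.0
```

Contact came at z=154.2 against an expected 154.6, so it's fully nested. Release it, look, then do c1.

```bash
python3 - <<'E'
from pick import *
set_gripper(86); st("rel"); env.move_l([*A,250],rate=200)
cv2.imwrite("pics/N1w.png",viewer.camera("wrist"))
pick(np.array([609,-118.1]),180)
E
```

```text
rel 12.22 [ 504.8 -309.1  154.1] F [-0.3  0.1 -0.4] w 86.2 g 0.0
False
at 14.93 [ 609.5 -118.5  123.8] F [-0.6  0.6  0.6] w 86.1 g 0.0
grip 15.45 [ 609.3 -118.1  123.5] F [-1.1 -0.1  4.9] w 60.7 g 30.0
above 17.32 [ 506.2 -308.2  289.5] F [-0.2  0.3 -1. ] w 60.5 g 30.0
True
down 18.57 [ 505.2 -309.3  180.3] F [-0.4  1.2  4.2] w 60.8 g 30.0
```

The second one seats at 180.3, as expected. Release, back off, and check the stack; also check handle IK.

```bash
cat > lid.py <<'E'
from h import *
yaw=np.radians(5.2); ex=np.array([np.cos(yaw),np.sin(yaw),0]); ey=np.array([-np.sin(yaw),np.cos(yaw),0]); ez=np.array([0,0,1.])
B=np.array([430.3,198,136]); Hg=np.array([*(B+225*ex)[:2],130])
def bar(t): return Hg+(-225*np.cos(t)-6*-np.sin(t)*1)*ex*1+(225*np.sin(t)+6*np.cos(t))*ez
def tp(pt,phi,back=61): # phi: tool dip below horizontal; closing perpendicular to bar
    z=np.cos(phi)*ex-np.sin(phi)*ez; s=SGN*ey; x=s; y=np.cross(z,x)
    return pt-back*z, R.from_matrix(np.c_[x,y,z]).as_quat()
SGN=1
E
python3 - <<'E'
from pick import *
import lid
set_gripper(86); st("rel"); env.move_l([*A,300],rate=200)
env.reach([*(A+[-20,60]),330],q); env.hold(.15)
a=viewer.camera("wrist"); b=viewer.camera("scene")
cv2.imwrite("pics/N2.png",np.hstack([cv2.resize(a[100:400,150:400],(400,480)),cv2.resize(b[210:330,140:240],(400,480))])); st("")
for lid.SGN in(1,-1):
  for p0 in(30,45,60,75,90):
    print(lid.SGN,p0,[ (lambda k: None if k is None else k.round(2).tolist())(env.ik(*lid.tp(lid.bar(np.radians(t)),np.radians(p0+f*t)))) for t,f in((0,0),(60,0),(60,.5),(60,1))])
E
```

```text
rel 19.16 [ 504.9 -309.1  180.1] F [-0.5 -1.1 -0. ] w 86.1 g 0.0
 20.54 [ 485.5 -250.1  329. ] F [ 0.1 -0.5 -0.5] w 85.9 g 0.0
1 30 [None, [0.53, 0.11, 2.25, 4.2, 0.43, 2.35], [0.43, 0.1, 1.96, -0.29, 0.61, 0.53], [0.34, 0.28, 1.63, -0.0, 1.23, 0.25]]
1 45 [None, [0.48, 0.07, 2.11, -0.91, 0.34, 1.16], [0.38, 0.17, 1.8, -0.09, 0.93, 0.34], [0.32, 0.4, 1.48, 0.06, 1.52, 0.21]]
1 60 [None, [0.43, 0.1, 1.96, -0.29, 0.61, 0.53], [0.34, 0.28, 1.63, -0.0, 1.23, 0.25], [0.29, 0.53, 1.34, 0.1, 1.78, 0.2]]
1 75 [[0.46, 0.31, 2.18, -0.23, 0.42, 0.58], [0.38, 0.17, 1.8, -0.09, 0.93, 0.34], [0.32, 0.4, 1.48, 0.06, 1.52, 0.21], [0.28, 0.67, 1.22, 0.15, 2.03, 0.2]]
1 90 [[0.41, 0.37, 2.03, -0.0, 0.74, 0.32], [0.34, 0.28, 1.63, -0.0, 1.23, 0.25], [0.29, 0.53, 1.34, 0.1, 1.78, 0.2], [0.27, 0.79, 1.12, 0.2, 2.26, 0.22]]
-1 30 [[0.73, 0.64, 2.52, 3.77, 1.06, 0.01], [0.53, 0.11, 2.25, 4.2, 0.43, -0.79], None, None]
-1 45 [[0.63, 0.41, 2.44, 3.9, 0.56, -0.28], [0.48, 0.07, 2.11, -0.91, 0.34, -1.98], None, None]
-1 60 [None, None, None, None]
-1 75 [None, None, None, None]
-1 90 [None, None, None, None]
```

View pics/N2.png

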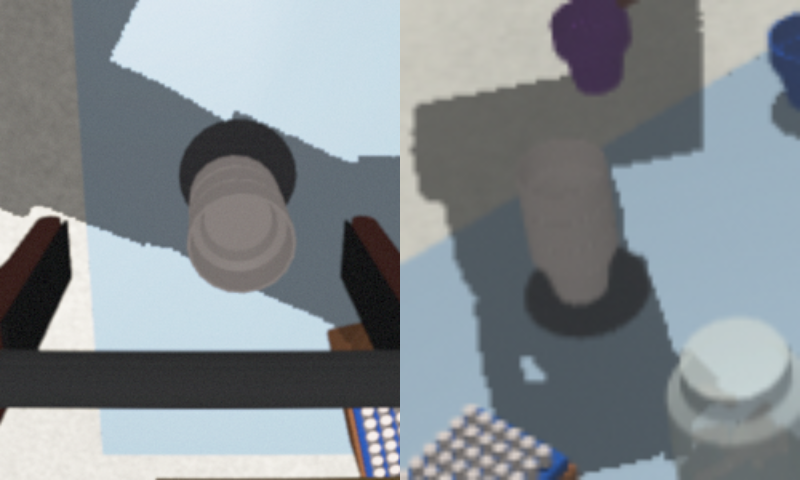

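The stack is nested at (237,235) in the wrist crop, and the scene crop shows it standing on the disc with foot at (582,295) and top at (567,150). I'll check its lean numerically while gripping the bar.

```bash
cat >> lid.py <<'E'
def theta():
    T=tool(); r=T[:3,3]+61*T[:3,2]-Hg; return np.degrees(np.arctan2(r[2],-r@ex)-np.arctan2(6,225)), (np.hypot(r[2],r@ex)-225.1)
E
python3 - <<'E'
from pick import *
import lid; from lid import *
p,M=pose(n="scene")
for z in(5,121): u=proj((505.5,-309.5,z),p,M); print("expect",(u-[140,210])*4+[400,0])
B=bar(0); f=np.radians(80)
set_gripper(36)
env.reach(*tp(B,f,140)); st("pre")
print(env.move_l(tp(B,f)[0],rate=80,f_stop=8)); st("at bar")
set_gripper(4); st("grip"); print(theta())
cv2.imwrite("pics/L1.png",viewer.camera("wrist"))
E
```

```text
expect [578.99603723 282.7289358 ]
expect [557.27418057 164.05072146]
pre 23.12 [406.6 195.5 274.1] F [ 0.9 -0.  -1.1] w 36.1 g 0.0
False
at bar 24.26 [419.9 197.2 196.4] F [-0.   0.6 -0.1] w 36.0 g 0.0
grip 24.77 [418.9 196.9 196. ] F [-5.4  1.9  4.7] w 11.4 g 30.0
(np.float64(-0.01819409146239254), np.float64(0.8951476188472043))
```

The stack's image axis matches a vertical one, and the width of 11.4 means the bar is gripped. Raising the lid.

```bash
python3 - <<'E'
from pick import *
from lid import *
th,_=theta()
for t in range(4,61,4):
    P_,Q=tp(bar(np.radians(t)),np.radians(80+.6*t)); env.move_l(P_,Q,rate=70)
    s=env.read_state(); F=np.linalg.norm(s["force"])
    if t%12==0 or F>20: st(t); print(theta())
    if F>45: print("STOP"); break
env.hold(.5); st("end"); print(theta())
a=viewer.camera("top"); b=viewer.camera("scene")
cv2.imwrite("pics/E.png",np.hstack([cv2.resize(a[120:260,150:420],(400,480))*1,cv2.resize(b[100:320,150:370],(400,480))]))
E
```

```text
12 25.98 [432.5 198.2 243.3] F [-4.1  3.  -0.7] w 11.2 g 30.0
(np.float64(11.86572555807824), np.float64(1.0221150206651828))
24 27.15 [455.5 200.4 287.5] F [-7.3  1.7  0.7] w 11.3 g 30.0
(np.float64(23.78210976707913), np.float64(1.198506277507704))
36 28.32 [487.4 203.4 327. ] F [-9.6  1.6  4.6] w 11.3 g 30.0
(np.float64(35.79144416300277), np.float64(1.4112278364278268))
48 29.5 [527.3 207.2 359.9] F [-8.2  1.5  8.1] w 11.3 g 30.0
(np.float64(47.90770399972878), np.float64(1.6289243014386443))
60 30.69 [573.4 211.6 384.4] F [-7.4  2.2 10.7] w 11.4 g 30.0
(np.float64(60.04212246628587), np.float64(1.9339670219185052))
end 31.19 [573.3 211.5 384.3] F [-7.6  2.5 10.6] w 11.2 g 30.0
(np.float64(59.99113969056114), np.float64(1.911298972947435))
```

View pics/E.png

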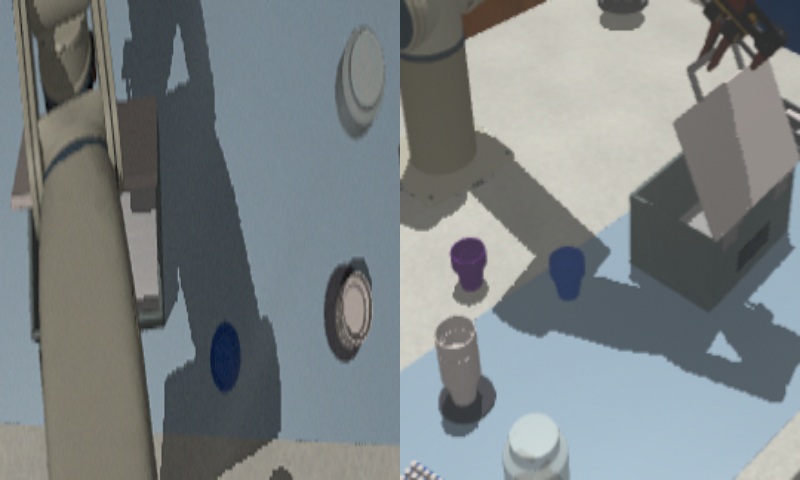

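The lid is open at about 60° with the bar still in the gripper (upper right). The stack stands upright on the disc at (460,365), and the bystanders visible in the picture haven't been touched. Handing in.

```bash
python3 -c "
from h import *
print(workorder.sign_off())"
```

```text
the job is handed in; nothing more can be done
None
```

The job is handed in: the three white cups are nested upright on the steel disc, and the gripper is holding the cool box lid at about 60° (60.0° from the arm's position), about 31 s into the 72 s limit; the jar, tip box and tube rack were not touched.

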